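# Turn the loaded weighing pan to the mixing bowl

## Task

Take the weighing pan by its carrying handle and lift it straight up off the scale's four pins with the lime lying loose in the middle; then, keeping it level, turn it a quarter turn so that its pouring lip faces the mixing bowl and bring the tip of the lip over the middle of the bowl, clear above the rim. Finish while still holding the pan there, level and still, square to the way it sat on the scale, ready to tip. Do not touch the lime or let it roll from the middle of the dish, and leave the bowl and everything else where they stand.

Things in the scene. Friction and masses are not known exactly. Their poses are not given: they have to be found in the camera images.
- scale: White kitchen scale, fixed, 220 x 180 x 50 mm, display strip at its -x side. Origin on the worktop under the middle of the pan (housing x -130 to +90 mm, y +-90 mm); z up. Four upright steel pins, 8 mm thick, 16 mm tall, stand on its 50 mm high top at x, y = +-68 mm.
- pan: Loose steel pan, 0.3-0.45 kg: square plate 160 x 160 x 5 mm, shallow round dish 144 mm wide on it (floor 6 mm, rim 29 mm up), on the scale top with its pins through 11 mm corner holes. Origin: centre of the underside, z up. Pouring lip (44 mm wide) at +x, away from the display; pan x = scale x at the start. Handle bridges the dish along y: posts at y = +-76 mm, grip's underside 97 mm up.
- pan_grip (a point): Centre of the black grip on the pan's carrying handle, 108 mm straight above the pan's origin; the grip is 70 mm long along the pan's y, 18 mm wide along the pan's x and 22 mm tall. Its frame is the pan's.
- pan_lip (a point): Tip of the pan's pouring lip, at x = 115 mm, y = 0, z = 25 mm in the pan's frame.
- lime: A lime, a ball 44 mm across, about 55 g, lying loose near the middle of the pan's dish; its top is then about 50 mm above the pan's origin. Body origin lies on its skin and turns as it rolls: use point lime_center.
- lime_center (a point): Centre of the lime.
- bowl: White ceramic mixing bowl, 190 mm across the rim, 80 mm high, standing loose on the worktop about 270 mm to the left or right of the scale (square to its x axis, to within some 30 mm); the jar stands on the other side. Origin at the centre of its underside.
- jar: Glass storage jar with a steel cap, 96 mm across, 130 mm tall, standing across the scale from the bowl. Origin under its centre. Leave alone.
- mug: White mug, 82 mm across, 95 mm tall, beyond the scale. Origin under its centre. Leave alone.
- can: Food can with a paper band, 74 mm across, 110 mm tall, beyond the scale. Origin under its centre. Leave alone.
- salt: White ceramic salt shaker, 40 mm across, 70 mm tall, close to the right side of the scale. Origin under its centre. Leave alone.
- pepper: Turned dark wooden pepper pot, 40 mm across, 64 mm tall, close to the left side of the scale. Origin under its centre. Leave alone.
Not all that is in view belongs to the job. Leave any purple or yellow look-alike of the lime alone.

How it is judged:
By the outcome, as a careful person would: the job done as asked, in the order asked, and still so for the second after the job is handed in, while the arm keeps its last pose, push and grip.
It also fails if it takes over 54 s, if anything falls off the work surface, if the arm or the gripper's body presses on something with over 40 N, if the wrist force passes 120 N, or if a joint passes its speed limit or range.

## Robot

A 7-joint arm with a two-finger parallel gripper is mounted at the origin on the work surface. World frame = base frame: x ahead of the robot, y to its left, z up, the work surface at z = 0. Lengths are in m, angles in rad, forces in N, time in s.
With the tool pointing down it reaches from about 0.35 to 0.775 m from the base axis. Payload 3.1 kg.
Tool frame: the origin (TCP) lies midway between the tips of the shut fingers; the grasp point (between the pads) lies 19 mm behind it; z points along the fingers, y is the line along which they close (so a half turn about z gives the same grasp; the last joint's range is limited). The gripper opens to 85 mm and grips with 20 to 120 N. Pads are 22 mm wide; open, the fingers measure 114 mm over their backs; the gripper's body (76 mm by 85 mm) begins 54 mm behind the grasp point. The pads swing forward as they close: fully open they stand 13 mm farther back than shut.
Start: joints at [1.268, 0.311, 0.014, 1.512, -0.004, 1.319, -0.027], TCP at [0.142, -0.531, 0.231] pointing down, gripper open.
Joint ranges: [-2.7, 2.7], [-0.3, 1.91], [-1.27, 1.3], [0.12, 2.57], [-1.44, 4.58], [0.2, 2.03], [-3.05, 3.05]. Speed limits (rad/s): [2.79, 2.79, 3.14, 3.14, 3.14, 3.14, 3.14].

## Interface

Orientations are given as a rotation vector (axis times angle).
In Python, from rig import bot, cams, finder gives the robot as it stands.
- The arm moves only by the tool send_rows, never from a script. Its argument "motion" is a list of rows, each an object with "xyz": the shift along the tool's x, y, z in m, a list of three; "delta_rot": the turn, a rotation vector about the tool's x, y, z in degrees, a list of three. In form: [{"xyz": [tx, ty, tz], "delta_rot": [wx, wy, wz]}, ...]. A call has 1 to 20 rows; each row is the pose to reach, as a shift and turn from the pose commanded when the call began, along the tool's axes at that moment; what a row does not reach only later rows make up. A row lasts 1/10 s, in which the tool goes at most 50 mm and 8.59 degrees, less where a joint would pass 70% of its speed; a pose out of reach is approached as far as the arm can. A call with a gripper value outside its range is refused whole. "grip" is the opening, from 0 (shut) to 1 (fully open), set as the call begins (left out, the last holds). The fingers move at their own pace and stop on an object; "newtons" is the grip in N (left out, the last holds). Time passes only in rows, so rows that repeat a pose let the fingers close. It gives the time, the measured TCP pose, the force, the opening and the grip force at its end, in the units of the state.
- bot.get_state(): the state, without advancing time (a new reading comes with each control period).
- cams.camera(name): name is "scene" or "side" or "wrist"; returns a dict with "img" (384x512x3 uint8, blue, green, red), "range_z" (384x512 float32, m along the optical axis (not along the pixel's ray), 0 where there is no reading), "vertical_fov" (degrees; the focal length in pixels is half the picture's height over the tangent of half this angle, whatever the lens; pixels are square), "cx", "cy" (the principal point, pixels), "extrinsics" (4x4, takes a point from world to camera coordinates). Camera axes: x right, y down, z forward; pixel columns grow to the right and rows downward; lengths in m; the calibration is good to about 2 mm. A picture is of the moment at which its call begins.
- bot.finish_job(): hands the job in; it is judged then, once.
Trained networks look in the newest picture that a camera, given by its name, has taken for a name from the list of things; names that differ only in an ending like _2 or _b are one class to them, and where a whole thing is asked for, a point or a joint stands for the part that bears it (a point fixed in the world has none). Each returns a list of dicts, best first, with "conf" (0 to 1); they miss things now and then, are a little off and sometimes report something else, mostly with a low value. They report only what shows in the picture. A call takes as long as a camera call. They do not tell look-alikes from the thing itself.
- finder.spot_in(camera, query): "bbox" ([left, top, width, height] in pixels, round what is visible of it).
The state is a dict: "clock": time; "q": joint angles; "joint_vel": joint speeds; "effort": joint torques, N m; "tcp_pos": TCP position; "orientation": TCP orientation; "force": force on the tool from outside, world axes, zero at the start; "moment": the same for the moment, N m; "finger_gap": finger opening in m; "finger_force": force on a finger pad.
Only numpy, scipy, OpenCV 4.12 (cv2) and the standard library are available. Lean on these libraries where they do the work, as an engineer would, in place of code of your own. Each camera call takes 0.05 s, during which the arm holds its last target. There are 200 camera calls.

## Working session

There is one attempt and no reset: what is moved stays moved. The work goes in short steps, Python scripts to look and compute and a tool call to move; the robot and the scene stay as the last step left them, time stands still between calls to the robot, and variables do not carry over. Pictures are saved under pics/ and viewed, at most 10 in all, crops included, and the job is handed in when it is done.

Besides the shell and the picture viewer there is one more tool, called after "Emit:" as name(argument=value, ...) on one line, values as JSON. send_rows: Moves the arm, as the interface text tells. Its arguments: {"type":"object","properties":{"motion":{"type":"array","items":{"type":"object","properties":{"xyz":{"type":"array","items":{"type":"number"}},"delta_rot":{"type":"array","items":{"type":"number"}}}}},"grip":{"type":"number"},"newtons":{"type":"number"}},"required":["motion"]}

```bash
mkdir -p pics; ls; cat > h.py <<'E'
import numpy as np, cv2
from rig import bot, cams, finder
def cam(n):
    c=cams.camera(n); h=c['img'].shape[0]; c['f']=h/2/np.tan(np.radians(c['vertical_fov'])/2); c['T']=np.linalg.inv(c['extrinsics']); return c
def cloud(c):
    z=c['range_z']; v,u=np.mgrid[:z.shape[0],:z.shape[1]]
    P=np.stack([(u-c['cx'])/c['f']*z,(v-c['cy'])/c['f']*z,z],-1)
    W=P@c['T'][:3,:3].T+c['T'][:3,3]; W[z<=0]=np.nan; return W
E
python3 - <<'E'
from h import *
s=bot.get_state(); print({k:np.round(v,3) for k,v in s.items()})
for n in('scene','side'):
    c=cam(n); W=cloud(c); np.save(n+'.npy',W); cv2.imwrite(f'pics/{n}0.png',c['img']); cv2.imwrite(f'{n}_img.png',c['img'])
    print(n,c['T'].round(3).tolist(), c['f'])
    for q in('scale','pan','pan_grip','pan_lip','lime','bowl','jar','mug','can','salt','pepper'):
        for d in finder.spot_in(n,q)[:2]:
            l,t,w,h=d['bbox']; b=W[int(t):int(t+h)+1,int(l):int(l+w)+1].reshape(-1,3)
            print(q,round(d['conf'],2),np.round(d['bbox']),np.round(np.nanmedian(b,0),3))
E
```

```text
pics
{'clock': np.float64(0.0), 'q': array([ 1.268,  0.312,  0.014,  1.513, -0.004,  1.319, -0.027]), 'joint_vel': array([ 0.001,  0.001, -0.   ,  0.001,  0.001,  0.001,  0.   ]), 'effort': array([-0.0000e+00, -3.7991e+01,  1.4600e-01, -2.3059e+01,  1.2000e-02,
        1.4000e-02,  0.0000e+00]), 'tcp_pos': array([ 0.142, -0.531,  0.23 ]), 'orientation': array([-3.113e+00, -4.080e-01,  1.000e-03]), 'force': array([ 0.512, -1.01 , -0.095]), 'moment': array([-0.034, -0.019, -0.029]), 'finger_force': np.float64(0.0), 'finger_gap': np.float64(0.085)}
scene [[0.311, 0.775, -0.55, 1.036], [0.95, -0.26, 0.172, -0.132], [-0.01, -0.576, -0.817, 0.861], [0.0, 0.0, 0.0, 1.0]] 414.9709478516739
scale 0.68 [180. 181.  85.  99.] [ 0.573 -0.052  0.056]
pan 0.88 [180. 194.  84.  81.] [ 0.578 -0.058  0.062]
pan_grip 0.75 [178. 193.  85.  84.] [ 0.577 -0.062  0.06 ]
lime 0.74 [176. 163.  17.  18.] [ 0.356 -0.091  0.029]
lime 0.65 [278. 179.  17.  21.] [0.488 0.135 0.023]
bowl 0.97 [ 49. 206.  90.  78.] [ 0.495 -0.337  0.021]
bowl 0.23 [179. 195.  85.  80.] [ 0.579 -0.06   0.062]
jar 0.83 [313. 187.  48
[... 616 characters left out ...]
.71 [224. 134.  86.  82.] [ 0.564 -0.065  0.053]
pan_lip 0.56 [229. 139.  81.  80.] [ 0.557 -0.053  0.053]
pan_lip 0.34 [201. 200.  13.  23.] [0.67  0.085 0.055]
lime 0.79 [264. 249.  18.  14.] [0.477 0.142 0.035]
lime 0.68 [212. 117.  33.  42.] [ 0.724 -0.167  0.052]
bowl 0.92 [281.  98.  66.  49.] [ 0.524 -0.365  0.032]
bowl 0.34 [222. 156. 106.  87.] [ 0.533 -0.015  0.044]
jar 0.97 [185. 217.  44.  66.] [0.611 0.218 0.081]
jar 0.18 [227. 136.  84.  83.] [ 0.56  -0.058  0.053]
mug 0.91 [178. 158.  46.  49.] [ 0.736 -0.004  0.031]
can 0.73 [217. 114.  28.  40.] [ 0.723 -0.168  0.068]
salt 0.53 [260. 134.  10.  20.] [ 0.626 -0.195  0.054]
pepper 0.65 [198. 201.  18.  23.] [0.671 0.085 0.054]
```

```bash
python3 - <<'E'
import cv2,numpy as np
a=cv2.imread('scene_img.png')[140:360,40:380]; b=cv2.imread('side_img.png')[80:300,160:400]
cv2.imwrite('pics/a.png',cv2.resize(a,None,fx=2.3,fy=2.3,interpolation=2)); cv2.imwrite('pics/b.png',cv2.resize(b,None,fx=2.7,fy=2.7,interpolation=2))
# orthographic height/color map
m=np.zeros((500,700,3),np.uint8)
for n in('scene','side'):
    W=np.load(n+'.npy');I=cv2.imread(n+'_img.png'); ok=np.isfinite(W[...,0]); W=W[ok];I=I[ok]
    sel=(W[:,2]>0.045)&(abs(W[:,1]+.06)<.13)&(abs(W[:,0]-.57)<.14)
    hi=sel&(W[:,2]>.14)&(W[:,2]<.19); print(n,hi.sum(),W[hi].mean(0),W[hi].min(0),W[hi].max(0),np.round(W[hi][::max(1,hi.sum()//12)],3).tolist())
E
```

```text
scene 718 [ 0.56255087 -0.05374366  0.16370647] [ 0.54143612 -0.13107683  0.14125872] [0.57863446 0.02557686 0.17242872] [[0.564, 0.013, 0.165], [0.568, 0.009, 0.164], [0.551, -0.071, 0.17], [0.556, -0.064, 0.17], [0.561, -0.056, 0.17], [0.565, -0.055, 0.171], [0.566, -0.056, 0.17], [0.567, -0.056, 0.168], [0.567, -0.059, 0.166], [0.569, -0.053, 0.162], [0.568, -0.047, 0.155], [0.569, -0.037, 0.147], [0.547, -0.126, 0.143]]
side 410 [ 0.55888399 -0.04412502  0.16193901] [ 0.54060403 -0.13058243  0.14015475] [0.57741702 0.02865889 0.17341061] [[0.552, -0.128, 0.165], [0.541, -0.127, 0.153], [0.552, -0.096, 0.161], [0.556, -0.072, 0.168], [0.551, -0.065, 0.165], [0.561, -0.048, 0.167], [0.567, -0.036, 0.165], [0.553, -0.041, 0.159], [0.555, -0.032, 0.157], [0.572, -0.004, 0.162], [0.564, 0.005, 0.164], [0.57, 0.021, 0.16], [0.569, 0.025, 0.14]]
```

View pics/a.png

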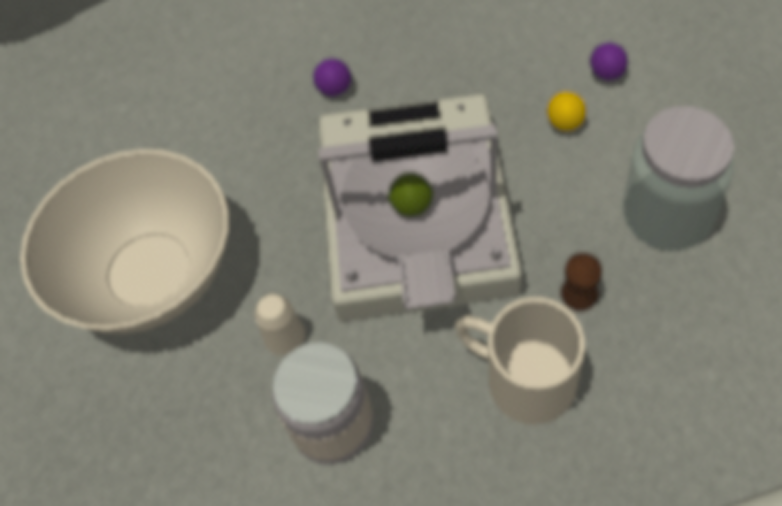

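View pics/b.png

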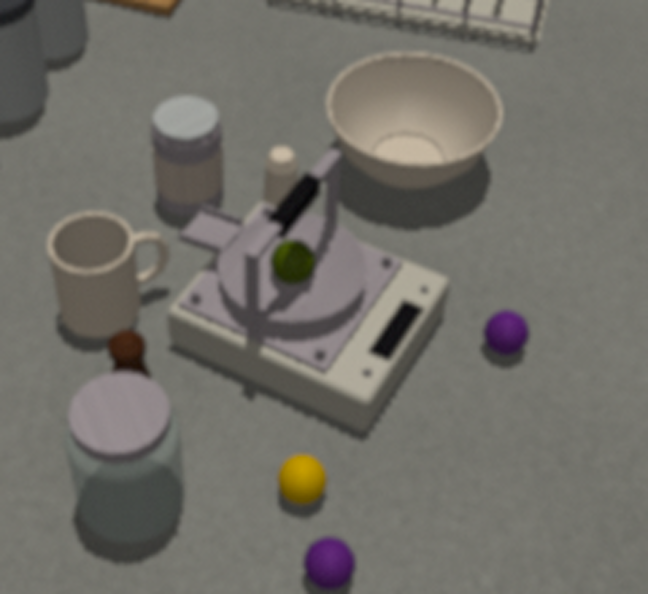

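The scene view shows the bowl at left (crop 125,240), which is robot -y, and the jar at right. The lime is centred under the handle (410,195) and the lip points away from the robot (430,280). Next I'll fit the poses.

```bash
cat > fit.py <<'E'
from h import *
from scipy.optimize import least_squares
def circ(P):
    r=least_squares(lambda p:np.hypot(P[:,0]-p[0],P[:,1]-p[1])-p[2],[*P[:,:2].mean(0),.09],loss='soft_l1',f_scale=.003); return r.x
for n in('scene','side'):
    W=np.load(n+'.npy');I=cv2.imread(n+'_img.png').astype(int); X=W[...,0];Y=W[...,1];Z=W[...,2]
    bar=(abs(X-.56)<.06)&(abs(Y+.055)<.1)&(Z>.14)&(Z<.18)
    top=bar&(Z>.160)
    P=W[top][:,:2]; d=P-P.mean(0); v=np.linalg.svd(d,full_matrices=False)[2][0]; print(n,'bar ctr',P.mean(0),'yaw',np.degrees(np.arctan2(-v[0]*np.sign(v[1]),abs(v[1]))))
    g=top&(I.max(-1)<60); r=cv2.minAreaRect((W[g][:,:2]*1000).astype(np.float32)); print(' grip',g.sum(),np.round(W[g].mean(0),4),r, np.percentile(W[g][:,2],[5,95]))
    sc=(abs(X-.56)<.16)&(abs(Y+.055)<.16)&(Z>.046)&(Z<.058)
    r=cv2.minAreaRect((W[sc][:,:2]*1000).astype(np.float32)); print(' scaletop rect',r)
    for nm,(cx,cy),z0,z1,R in(('bowl',(.5,-.34),.074,.084,.13),):
        m=(np.hypot(X-cx,Y-cy)<R)&(Z>z0)&(Z<z1); print(' ',nm,m.sum(),circ(W[m]),W[m].min(0),W[m].max(0))
    lm=(np.hypot(X-.56,Y+.055)<.09)&(I[...,1]>I[...,0]*2)&(I[...,1]>I[...,2]*1.05)&(Z>.06)&(Z<.12)
    P=W[lm]; r=least_squares(lambda p:np.linalg.norm(P-p,axis=1)-.022,P.mean(0)-[0,0,.01],loss='soft_l1',f_scale=.002); print('  lime',lm.sum(),r.x)
E
python3 fit.py
```

```text
scene bar ctr [ 0.56158417 -0.05317825] yaw -9.275653202022085
 grip 239 [ 0.5645 -0.0537  0.1675] ((563.1937255859375, -53.50139617919922), (65.86881256103516, 14.521489143371582), 82.07071685791016) [0.16175342 0.17104013]
 scaletop rect ((568.3286743164062, -25.060089111328125), (300.8301086425781, 278.1943054199219), 69.24712371826172)
  bowl 714 [ 0.52011346 -0.32055049  0.09153893] [ 0.42435161 -0.41533067  0.0740174 ] [ 0.6134876  -0.22712406  0.08382431]
  lime 218 [ 0.5606671  -0.05676469  0.07837492]
side bar ctr [ 0.55942849 -0.04705234] yaw -9.369730108791968
 grip 158 [ 0.5582 -0.0489  0.1668] ((559.2013549804688, -50.54340362548828), (65.48860931396484, 18.51786994934082), 80.49224853515625) [0.16197357 0.16969984]
 scaletop rect ((570.6420288085938, -54.72523498535156), (298.5353088378906, 303.472900390625), 0.05206558480858803)
  bowl 305 [ 0.51896798 -0.31955135  0.09188148] [ 0.42537535 -0.41762466  0.07404224] [ 0.61424253 -0.22453013  0.08341597]
  lime 162 [ 0.56126667 -0.05735438  0.07674715]
```

```bash
cat >> h.py <<'E'
from scipy.spatial.transform import Rotation as Ro
def rel(p,ydeg,s=None):
    "shift & turn (tool axes) to TCP p, pointing down, tool y at azimuth ydeg"
    s=s or bot.get_state(); R=Ro.from_rotvec(s['orientation']).as_matrix(); a=np.radians(ydeg)
    y=np.array([np.cos(a),np.sin(a),0]); z=np.array([0,0,-1.]); T=np.stack([np.cross(y,z),y,z],1)
    print('now',s['clock'],s['tcp_pos'].round(4),'tooly az',np.degrees(np.arctan2(R[1,1],R[0,1])).round(2),'zaxis',R[:,2].round(4))
    print('xyz',(R.T@(np.array(p)-s['tcp_pos'])).round(4),'rot',np.degrees(Ro.from_matrix(R.T@T).as_rotvec()).round(2))
E
python3 -c "
from h import *
rel([.562,-.053,.30],-9.3)"
```

```text
now 1.2 [ 0.1418 -0.5314  0.2313] tooly az -75.05 zaxis [-1.e-04 -1.e-04 -1.e+00]
xyz [ 0.5293 -0.3538 -0.0687] rot [-0.000e+00  1.000e-02 -6.575e+01]
```

Emit:
send_rows(motion=[{"xyz": [0.04,-0.026,-0.05],"delta_rot": [0,0,-5]},{"xyz": [0.08,-0.053,-0.069],"delta_rot": [0,0,-10]},{"xyz": [0.12,-0.08,-0.069],"delta_rot": [0,0,-15]},{"xyz": [0.16,-0.107,-0.069],"delta_rot": [0,0,-20]},{"xyz": [0.2,-0.134,-0.069],"delta_rot": [0,0,-25]},{"xyz": [0.24,-0.16,-0.069],"delta_rot": [0,0,-30]},{"xyz": [0.28,-0.187,-0.069],"delta_rot": [0,0,-35]},{"xyz": [0.32,-0.214,-0.069],"delta_rot": [0,0,-40]},{"xyz": [0.36,-0.241,-0.069],"delta_rot": [0,0,-45]},{"xyz": [0.4,-0.267,-0.069],"delta_rot": [0,0,-50]},{"xyz": [0.44,-0.294,-0.069],"delta_rot": [0,0,-55]},{"xyz": [0.48,-0.321,-0.069],"delta_rot": [0,0,-60]},{"xyz": [0.51,-0.341,-0.069],"delta_rot": [0,0,-64]},{"xyz": [0.529,-0.354,-0.069],"delta_rot": [0,0,-65.7]},{"xyz": [0.529,-0.354,-0.069],"delta_rot": [0,0,-65.7]},{"xyz": [0.529,-0.354,-0.069],"delta_rot": [0,0,-65.7]},{"xyz": [0.529,-0.354,-0.069],"delta_rot": [0,0,-65.7]}], grip=1, newtons=80)

```text
clock: 2.9
tcp_pos: [0.5611, -0.0548, 0.3003]
orientation: [2.397, 2.029, -0.002]
force: [-0.3, -0.4, -0.2]
finger_gap: 0.0853
finger_force: 0.0
```

```bash
python3 - <<'E'
from h import *
rel([.562,-.053,.139],-9.3)
c=cam('wrist'); W=cloud(c); np.save('wrist.npy',W); cv2.imwrite('wrist_img.png',c['img']); cv2.imwrite('pics/w1.png',c['img']); print(c['T'].round(3).tolist())
X,Y,Z=W[...,0],W[...,1],W[...,2]; I=c['img'].astype(int)
g=(I.max(-1)<60)&(Z>.160)&(Z<.178)
if g.sum(): print('grip',g.sum(),W[g].mean(0),cv2.minAreaRect((W[g][:,:2]*1000).astype(np.float32)))
E
```

```text
now 2.9 [ 0.5611 -0.0548  0.3003] tooly az -9.52 zaxis [-5.0e-04 -1.5e-03 -1.0e+00]
xyz [0.0021 0.0006 0.1613] rot [-0.01  0.09 -0.22]
[[0.986, -0.159, -0.05, 0.574], [-0.166, -0.942, -0.292, 0.019], [-0.0, 0.297, -0.955, 0.443], [0.0, 0.0, 0.0, 1.0]]
grip 1394 [ 0.56092329 -0.0505501   0.16847889] ((560.3095092773438, -52.94306564331055), (68.47488403320312, 17.86773109436035), 80.8960189819336)
```

View pics/w1.png

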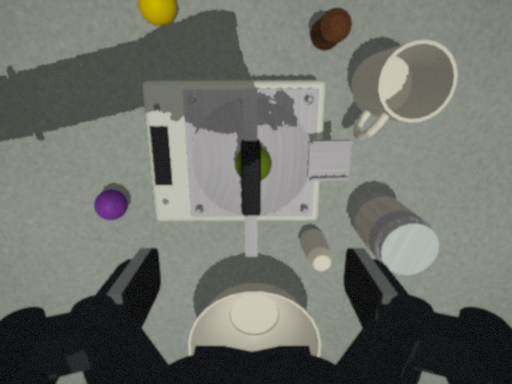

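The wrist view shows the grip at pixel (251,177), with the lime under it at (253,163). The lip is to the right at (330,158), the bowl below and the salt at (318,250). The fingers stand clear either side of the grip, so I'm descending.

Emit:
send_rows(motion=[{"xyz": [0.001,0,0.02],"delta_rot": [0,0,-0.2]},{"xyz": [0.001,0,0.045],"delta_rot": [0,0,-0.2]},{"xyz": [0.001,0,0.07],"delta_rot": [0,0,-0.2]},{"xyz": [0.001,0,0.09],"delta_rot": [0,0,-0.2]},{"xyz": [0.001,0,0.105],"delta_rot": [0,0,-0.2]},{"xyz": [0.001,0,0.11],"delta_rot": [0,0,-0.2]},{"xyz": [0.001,0,0.11],"delta_rot": [0,0,-0.2]},{"xyz": [0.001,0,0.11],"delta_rot": [0,0,-0.2]}])

```text
clock: 3.75
tcp_pos: [0.5623, -0.0525, 0.1914]
orientation: [2.392, 2.035, 0.002]
force: [1.3, -0.8, 1.4]
finger_gap: 0.0854
finger_force: 0.0
```

```bash
python3 - <<'E'
from h import *
rel([.561,-.053,.138],-9.3)
c=cam('wrist'); W=cloud(c); 
X,Y,Z=W[...,0],W[...,1],W[...,2]; I=c['img'].astype(int)
g=(I.max(-1)<60)&(Z>.160)&(Z<.178)
if g.sum(): print('grip',g.sum(),W[g].mean(0),cv2.minAreaRect((W[g][:,:2]*1000).astype(np.float32)))
E
```

```text
now 3.75 [ 0.5623 -0.0525  0.1914] tooly az -9.21 zaxis [ 1.8e-03 -5.0e-04 -1.0e+00]
xyz [-0.0007 -0.0013  0.0534] rot [0.1  0.01 0.09]
grip 3274 [ 0.5610448  -0.0499241   0.16853605] ((560.2579956054688, -52.55788803100586), (68.970458984375, 17.853336334228516), 80.14556121826172)
```

Emit:
send_rows(motion=[{"xyz": [0,-0.001,0.015],"delta_rot": [0,0,0.2]},{"xyz": [0,-0.0015,0.032],"delta_rot": [0,0,0.2]},{"xyz": [0,-0.0015,0.046],"delta_rot": [0,0,0.2]},{"xyz": [0,-0.0015,0.053],"delta_rot": [0,0,0.2]},{"xyz": [0,-0.0015,0.053],"delta_rot": [0,0,0.2]},{"xyz": [0,-0.0015,0.053],"delta_rot": [0,0,0.2]}])

```text
clock: 4.4
tcp_pos: [0.5609, -0.0517, 0.1379]
orientation: [2.395, 2.033, 0.001]
force: [-0.0, 0.3, -0.4]
finger_gap: 0.0855
finger_force: 0.0
```

Emit:
send_rows(motion=[{"xyz": [0,0,0]},{"xyz": [0,0,0]},{"xyz": [0,0,0]},{"xyz": [0,0,0]}], grip=0.3, newtons=30)

```text
schema error: expected keys xyz, delta_rot
```

```bash
python3 -c "
from h import *
rel([.5605,-.0528,.138],-9.4)"
```

```text
now 4.4 [ 0.5609 -0.0517  0.1379] tooly az -9.35 zaxis [ 0.0011  0.     -1.    ]
xyz [-0.0012 -0.0002 -0.0001] rot [ 0.06 -0.01  0.05]
```

Aligned to about 1 mm. Closing in two stages with a gentle force first.

Emit:
send_rows(motion=[{"xyz": [-0.001,0,0],"delta_rot": [0,0,0]},{"xyz": [-0.001,0,0],"delta_rot": [0,0,0]},{"xyz": [-0.001,0,0],"delta_rot": [0,0,0]},{"xyz": [-0.001,0,0],"delta_rot": [0,0,0]},{"xyz": [-0.001,0,0],"delta_rot": [0,0,0]},{"xyz": [-0.001,0,0],"delta_rot": [0,0,0]}], grip=0.28, newtons=20)

```text
clock: 5.0
tcp_pos: [0.5602, -0.0527, 0.1373]
orientation: [2.395, 2.033, -0.0]
force: [-0.9, -0.2, 0.8]
finger_gap: 0.024
finger_force: 0.0
```

Emit:
send_rows(motion=[{"xyz": [0,0,0],"delta_rot": [0,0,0]},{"xyz": [0,0,0],"delta_rot": [0,0,0]},{"xyz": [0,0,0],"delta_rot": [0,0,0]},{"xyz": [0,0,0],"delta_rot": [0,0,0]},{"xyz": [0,0,0],"delta_rot": [0,0,0]},{"xyz": [0,0,0],"delta_rot": [0,0,0]}], grip=0.0, newtons=25)

```text
clock: 5.6
tcp_pos: [0.5604, -0.0527, 0.1374]
orientation: [2.395, 2.033, 0.001]
force: [1.3, -0.0, -1.2]
finger_gap: 0.0175
finger_force: 29.2
```

Emit:
send_rows(motion=[{"xyz": [0,0,0],"delta_rot": [0,0,0]},{"xyz": [0,0,0],"delta_rot": [0,0,0]},{"xyz": [0,0,0],"delta_rot": [0,0,0]},{"xyz": [0,0,0],"delta_rot": [0,0,0]}], grip=0.0, newtons=90)

```text
clock: 6.0
tcp_pos: [0.5604, -0.0527, 0.1375]
orientation: [2.395, 2.033, 0.001]
force: [0.5, 0.4, 1.2]
finger_gap: 0.0165
finger_force: 88.6
```

```bash
python3 -c "
from h import *
rel([.5605,-.0528,.138],-9.4); s=bot.get_state(); print(s['force'],s['moment'])
c=cam('side');cv2.imwrite('pics/s2.png',cv2.resize(c['img'][80:260,190:400],None,fx=2.5,fy=2.5))"
```

```text
now 6.0 [ 0.5604 -0.0527  0.1375] tooly az -9.35 zaxis [ 5.e-04 -1.e-04 -1.e+00]
xyz [-0.0001  0.0001 -0.0005] rot [ 0.03 -0.    0.05]
[0.47525915 0.3601124  1.20010043] [ 0.05556278 -0.19965789 -0.02423374]
```

View pics/s2.png

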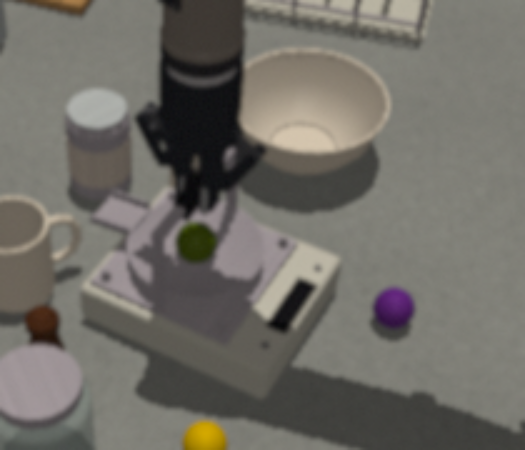

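Gripped: gap 16.5 mm at 89 N, with the lime still at the middle of the dish (crop 197,242). Lifting straight up, gently.

Emit:
send_rows(motion=[{"xyz": [0,0,-0.0005],"delta_rot": [0,0,0]},{"xyz": [0,0,-0.001],"delta_rot": [0,0,0]},{"xyz": [0,0,-0.002],"delta_rot": [0,0,0]},{"xyz": [0,0,-0.003],"delta_rot": [0,0,0]},{"xyz": [0,0,-0.0045],"delta_rot": [0,0,0]},{"xyz": [0,0,-0.006],"delta_rot": [0,0,0]},{"xyz": [0,0,-0.008],"delta_rot": [0,0,0]},{"xyz": [0,0,-0.01],"delta_rot": [0,0,0]},{"xyz": [0,0,-0.012],"delta_rot": [0,0,0]},{"xyz": [0,0,-0.014],"delta_rot": [0,0,0]},{"xyz": [0,0,-0.016],"delta_rot": [0,0,0]},{"xyz": [0,0,-0.018],"delta_rot": [0,0,0]},{"xyz": [0,0,-0.02],"delta_rot": [0,0,0]},{"xyz": [0,0,-0.0225],"delta_rot": [0,0,0]},{"xyz": [0,0,-0.025],"delta_rot": [0,0,0]},{"xyz": [0,0,-0.027],"delta_rot": [0,0,0]},{"xyz": [0,0,-0.0285],"delta_rot": [0,0,0]},{"xyz": [0,0,-0.0295],"delta_rot": [0,0,0]},{"xyz": [0,0,-0.03],"delta_rot": [0,0,0]},{"xyz": [0,0,-0.03],"delta_rot": [0,0,0]}])

```text
clock: 8.05
tcp_pos: [0.5602, -0.0527, 0.1673]
orientation: [2.395, 2.033, -0.0]
force: [-0.3, 0.5, -4.8]
finger_gap: 0.0164
finger_force: 88.0
```

```bash
python3 - <<'E'
from h import *
rel([.5605,-.0528,.238],-9.4); s=bot.get_state(); print(s['force'],s['moment'])
c=cam('side');cv2.imwrite('pics/s3.png',cv2.resize(c['img'][80:260,190:400],None,fx=2.5,fy=2.5))
W=cloud(c); X,Y,Z=np.moveaxis(W,-1,0); I=c['img'].astype(int)
lm=(np.hypot(X-.56,Y+.055)<.09)&(I[...,1]>I[...,0]*2)&(I[...,1]>I[...,2]*1.05)&(Z>.08)&(Z<.16)
from scipy.optimize import least_squares
P=W[lm]; print('lime',lm.sum(),least_squares(lambda p:np.linalg.norm(P-p,axis=1)-.022,P.mean(0)-[0,0,.01],loss='soft_l1',f_scale=.002).x)
E
```

```text
now 8.05 [ 0.5602 -0.0527  0.1673] tooly az -9.36 zaxis [ 0. -0. -1.]
xyz [-0.      0.0003 -0.0707] rot [0.   0.   0.04]
[-0.30381267  0.46905185 -4.78355472] [-0.03664395  0.00671355 -0.0280894 ]
lime 164 [ 0.56148908 -0.0569199   0.10613144]
```

View pics/s3.png

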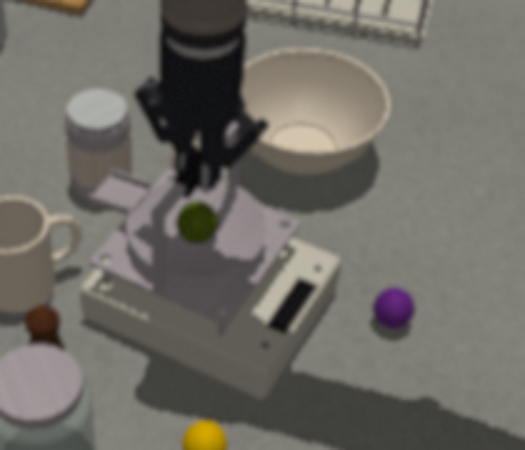

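The pan is off the pins, level, and the lime hasn't moved. I'll work out smooth profiles for the rest of the lift, the turn and the traverse.

```bash
python3 - <<'E'
import numpy as np
mj=lambda n:(lambda t:10*t**3-15*t**4+6*t**5)(np.arange(1,n+1)/n)
print((75*mj(20)).round(1).tolist())
a=90*mj(40); print(a[:20].round(1).tolist(), (a[20:]-45).round(1).tolist())
E
```

```text
[0.1, 0.6, 2.0, 4.3, 7.8, 12.2, 17.6, 23.8, 30.5, 37.5, 44.5, 51.2, 57.4, 62.8, 67.2, 70.7, 73.0, 74.4, 74.9, 75.0]
[0.0, 0.1, 0.3, 0.8, 1.4, 2.4, 3.6, 5.2, 7.1, 9.3, 11.8, 14.7, 17.8, 21.2, 24.8, 28.6, 32.5, 36.6, 40.8, 45.0] [4.2, 8.4, 12.5, 16.4, 20.2, 23.8, 27.2, 30.3, 33.2, 35.7, 37.9, 39.8, 41.4, 42.6, 43.6, 44.2, 44.7, 44.9, 45.0, 45.0]
```

Emit:
send_rows(motion=[{"xyz": [0,0,-0.0001],"delta_rot": [0,0,0]},{"xyz": [0,0,-0.0006],"delta_rot": [0,0,0]},{"xyz": [0,0,-0.002],"delta_rot": [0,0,0]},{"xyz": [0,0,-0.0043],"delta_rot": [0,0,0]},{"xyz": [0,0,-0.0078],"delta_rot": [0,0,0]},{"xyz": [0,0,-0.0122],"delta_rot": [0,0,0]},{"xyz": [0,0,-0.0176],"delta_rot": [0,0,0]},{"xyz": [0,0,-0.0238],"delta_rot": [0,0,0]},{"xyz": [0,0,-0.0305],"delta_rot": [0,0,0]},{"xyz": [0,0,-0.0375],"delta_rot": [0,0,0]},{"xyz": [0,0,-0.0445],"delta_rot": [0,0,0]},{"xyz": [0,0,-0.0512],"delta_rot": [0,0,0]},{"xyz": [0,0,-0.0574],"delta_rot": [0,0,0]},{"xyz": [0,0,-0.0628],"delta_rot": [0,0,0]},{"xyz": [0,0,-0.0672],"delta_rot": [0,0,0]},{"xyz": [0,0,-0.0707],"delta_rot": [0,0,0]},{"xyz": [0,0,-0.073],"delta_rot": [0,0,0]},{"xyz": [0,0,-0.0744],"delta_rot": [0,0,0]},{"xyz": [0,0,-0.075],"delta_rot": [0,0,0]},{"xyz": [0,0,-0.075],"delta_rot": [0,0,0]}])

```text
clock: 10.1
tcp_pos: [0.5601, -0.0527, 0.2422]
orientation: [-2.395, -2.033, 0.0]
force: [0.6, 0.4, -4.4]
finger_gap: 0.0169
finger_force: 88.0
```

Emit:
send_rows(motion=[{"xyz": [0,0,0],"delta_rot": [0,0,0]},{"xyz": [0,0,0],"delta_rot": [0,0,0.1]},{"xyz": [0,0,0],"delta_rot": [0,0,0.3]},{"xyz": [0,0,0],"delta_rot": [0,0,0.8]},{"xyz": [0,0,0],"delta_rot": [0,0,1.4]},{"xyz": [0,0,0],"delta_rot": [0,0,2.4]},{"xyz": [0,0,0],"delta_rot": [0,0,3.6]},{"xyz": [0,0,0],"delta_rot": [0,0,5.2]},{"xyz": [0,0,0],"delta_rot": [0,0,7.1]},{"xyz": [0,0,0],"delta_rot": [0,0,9.3]},{"xyz": [0,0,0],"delta_rot": [0,0,11.8]},{"xyz": [0,0,0],"delta_rot": [0,0,14.7]},{"xyz": [0,0,0],"delta_rot": [0,0,17.8]},{"xyz": [0,0,0],"delta_rot": [0,0,21.2]},{"xyz": [0,0,0],"delta_rot": [0,0,24.8]},{"xyz": [0,0,0],"delta_rot": [0,0,28.6]},{"xyz": [0,0,0],"delta_rot": [0,0,32.5]},{"xyz": [0,0,0],"delta_rot": [0,0,36.6]},{"xyz": [0,0,0],"delta_rot": [0,0,40.8]},{"xyz": [0,0,0],"delta_rot": [0,0,45]}])

```text
clock: 12.1
tcp_pos: [0.5602, -0.0526, 0.2423]
orientation: [-2.993, -0.956, -0.0]
force: [0.8, 1.1, -4.0]
finger_gap: 0.0166
finger_force: 88.0
```

Emit:
send_rows(motion=[{"xyz": [0,0,0],"delta_rot": [0,0,4.2]},{"xyz": [0,0,0],"delta_rot": [0,0,8.4]},{"xyz": [0,0,0],"delta_rot": [0,0,12.5]},{"xyz": [0,0,0],"delta_rot": [0,0,16.4]},{"xyz": [0,0,0],"delta_rot": [0,0,20.2]},{"xyz": [0,0,0],"delta_rot": [0,0,23.8]},{"xyz": [0,0,0],"delta_rot": [0,0,27.2]},{"xyz": [0,0,0],"delta_rot": [0,0,30.3]},{"xyz": [0,0,0],"delta_rot": [0,0,33.2]},{"xyz": [0,0,0],"delta_rot": [0,0,35.7]},{"xyz": [0,0,0],"delta_rot": [0,0,37.9]},{"xyz": [0,0,0],"delta_rot": [0,0,39.8]},{"xyz": [0,0,0],"delta_rot": [0,0,41.4]},{"xyz": [0,0,0],"delta_rot": [0,0,42.6]},{"xyz": [0,0,0],"delta_rot": [0,0,43.6]},{"xyz": [0,0,0],"delta_rot": [0,0,44.2]},{"xyz": [0,0,0],"delta_rot": [0,0,44.7]},{"xyz": [0,0,0],"delta_rot": [0,0,44.9]},{"xyz": [0,0,0],"delta_rot": [0,0,45]},{"xyz": [0,0,0],"delta_rot": [0,0,45]}])

```text
clock: 14.1
tcp_pos: [0.5602, -0.0527, 0.2423]
orientation: [3.131, -0.256, -0.0]
force: [-0.9, -1.0, -5.5]
finger_gap: 0.0171
finger_force: 88.0
```

```bash
cat > look.py <<'E'
from h import *
import sys
from scipy.optimize import least_squares
s=bot.get_state(); t=s['tcp_pos']; print(s['q'].round(2),s['force'].round(1),s['moment'].round(2))
for n in('side','scene'):
    c=cam(n); W=cloud(c); np.save(n+'_n.npy',W); cv2.imwrite(n+'_n.png',c['img'])
    X,Y,Z=np.moveaxis(W,-1,0); I=c['img'].astype(int)
    lm=(np.hypot(X-t[0],Y-t[1])<.09)&(I[...,1]>I[...,0]*2)&(I[...,1]>I[...,2]*1.05)&(Z>t[2]-.1)&(Z<t[2]-.02)
    P=W[lm]
    if lm.sum()>20: print(n,'lime-tcp',lm.sum(),least_squares(lambda p:np.linalg.norm(P-p,axis=1)-.022,P.mean(0)-[0,0,.01],loss='soft_l1',f_scale=.002).x-t)
E
python3 look.py; python3 -c "
from h import *
rel([.538,-.2065,.2425],-99.36)
mj=lambda n:(lambda t:10*t**3-15*t**4+6*t**5)(np.arange(1,n+1)/n)
a=mj(60);print(a[:20].round(4).tolist(),(a[20:40]-a[19]).round(4).tolist(),(a[40:]-a[39]).round(4).tolist())"
```

```text
[ 0.26  0.35 -0.27  1.45  0.09  1.36 -1.75] [-0.9 -1.  -5.5] [ 0.04 -0.04 -0.04]
side lime-tcp 192 [-0.00487875 -0.00084093 -0.06068546]
scene lime-tcp 94 [-0.00608658 -0.00069574 -0.05900245]
now 14.2 [ 0.5602 -0.0527  0.2423] tooly az -99.35 zaxis [ 0.e+00 -1.e-04 -1.e+00]
xyz [ 0.0031  0.1553 -0.0002] rot [ 0.   -0.    0.01]
[0.0, 0.0004, 0.0012, 0.0027, 0.0051, 0.0086, 0.0132, 0.0192, 0.0266, 0.0355, 0.0459, 0.0579, 0.0715, 0.0867, 0.1035, 0.1219, 0.1417, 0.1631, 0.1858, 0.2099] [0.0253, 0.0517, 0.0792, 0.1076, 0.1367, 0.1666, 0.197, 0.2278, 0.2589, 0.2901, 0.3214, 0.3524, 0.3833, 0.4136, 0.4435, 0.4727, 0.5011, 0.5285, 0.555, 0.5802] [0.0241, 0.0468, 0.0681, 0.088, 0.1064, 0.1232, 0.1384, 0.152, 0.164, 0.1744, 0.1833, 0.1907, 0.1966, 0.2013, 0.2048, 0.2072, 0.2087, 0.2095, 0.2098, 0.2099]
```

The lime turned with the pan and stays centred. Moving slowly towards the bowl.

Emit:
send_rows(motion=[{"xyz": [0,0,0],"delta_rot": [0,0,0]},{"xyz": [0,0.0001,0],"delta_rot": [0,0,0]},{"xyz": [0,0.0002,0],"delta_rot": [0,0,0]},{"xyz": [0,0.0004,0],"delta_rot": [0,0,0]},{"xyz": [0,0.0008,0],"delta_rot": [0,0,0]},{"xyz": [0,0.0013,0],"delta_rot": [0,0,0]},{"xyz": [0,0.0021,0],"delta_rot": [0,0,0]},{"xyz": [0,0.003,0],"delta_rot": [0,0,0]},{"xyz": [0,0.0041,0],"delta_rot": [0,0,0]},{"xyz": [0,0.0055,0],"delta_rot": [0,0,0]},{"xyz": [0,0.0071,0],"delta_rot": [0,0,0]},{"xyz": [0,0.009,0],"delta_rot": [0,0,0]},{"xyz": [0,0.0111,0],"delta_rot": [0,0,0]},{"xyz": [0,0.0135,0],"delta_rot": [0,0,0]},{"xyz": [0,0.0161,0],"delta_rot": [0,0,0]},{"xyz": [0,0.0189,0],"delta_rot": [0,0,0]},{"xyz": [0,0.022,0],"delta_rot": [0,0,0]},{"xyz": [0,0.0253,0],"delta_rot": [0,0,0]},{"xyz": [0,0.0289,0],"delta_rot": [0,0,0]},{"xyz": [0,0.0326,0],"delta_rot": [0,0,0]}])

```text
clock: 16.2
tcp_pos: [0.5548, -0.0852, 0.2423]
orientation: [3.131, -0.256, 0.0]
force: [0.2, 0.7, -5.5]
finger_gap: 0.0167
finger_force: 88.0
```

Emit:
send_rows(motion=[{"xyz": [0.0001,0.0039,0],"delta_rot": [0,0,0]},{"xyz": [0.0002,0.008,0],"delta_rot": [0,0,0]},{"xyz": [0.0003,0.0123,0],"delta_rot": [0,0,0]},{"xyz": [0.0004,0.0167,0],"delta_rot": [0,0,0]},{"xyz": [0.0006,0.0212,0],"delta_rot": [0,0,0]},{"xyz": [0.0008,0.0259,0],"delta_rot": [0,0,0]},{"xyz": [0.001,0.0306,0],"delta_rot": [0,0,0]},{"xyz": [0.0012,0.0354,0],"delta_rot": [0,0,0]},{"xyz": [0.0014,0.0402,0],"delta_rot": [0,0,0]},{"xyz": [0.0016,0.0451,0],"delta_rot": [0,0,0]},{"xyz": [0.0018,0.0499,0],"delta_rot": [0,0,0]},{"xyz": [0.002,0.0547,0],"delta_rot": [0,0,0]},{"xyz": [0.0022,0.0595,0],"delta_rot": [0,0,0]},{"xyz": [0.0024,0.0642,0],"delta_rot": [0,0,0]},{"xyz": [0.0026,0.0689,0],"delta_rot": [0,0,0]},{"xyz": [0.0027,0.0734,0],"delta_rot": [0,0,0]},{"xyz": [0.0028,0.0778,0],"delta_rot": [0,0,0]},{"xyz": [0.0029,0.0821,0],"delta_rot": [0,0,0]},{"xyz": [0.003,0.0862,0],"delta_rot": [0,0,0]},{"xyz": [0.003,0.0901,0],"delta_rot": [0,0,0]}])

```text
clock: 18.2
tcp_pos: [0.5432, -0.1746, 0.2423]
orientation: [3.131, -0.256, 0.0]
force: [0.5, -0.2, -3.9]
finger_gap: 0.0166
finger_force: 88.0
```

Emit:
send_rows(motion=[{"xyz": [0,0.0037,0],"delta_rot": [0,0,0]},{"xyz": [0,0.0073,0],"delta_rot": [0,0,0]},{"xyz": [0,0.0106,0],"delta_rot": [0,0,0]},{"xyz": [0,0.0137,0],"delta_rot": [0,0,0]},{"xyz": [0,0.0165,0],"delta_rot": [0,0,0]},{"xyz": [0,0.0191,0],"delta_rot": [0,0,0]},{"xyz": [0,0.0215,0],"delta_rot": [0,0,0]},{"xyz": [0,0.0236,0],"delta_rot": [0,0,0]},{"xyz": [0,0.0255,0],"delta_rot": [0,0,0]},{"xyz": [0,0.0271,0],"delta_rot": [0,0,0]},{"xyz": [0,0.0285,0],"delta_rot": [0,0,0]},{"xyz": [0,0.0296,0],"delta_rot": [0,0,0]},{"xyz": [0,0.0305,0],"delta_rot": [0,0,0]},{"xyz": [0,0.0313,0],"delta_rot": [0,0,0]},{"xyz": [0,0.0318,0],"delta_rot": [0,0,0]},{"xyz": [0,0.0322,0],"delta_rot": [0,0,0]},{"xyz": [0,0.0324,0],"delta_rot": [0,0,0]},{"xyz": [0,0.0325,0],"delta_rot": [0,0,0]},{"xyz": [0,0.0326,0],"delta_rot": [0,0,0]},{"xyz": [0,0.0326,0],"delta_rot": [0,0,0]}])

```text
clock: 20.2
tcp_pos: [0.5379, -0.2064, 0.2423]
orientation: [3.131, -0.256, -0.0]
force: [-0.2, -0.5, -4.4]
finger_gap: 0.0168
finger_force: 88.0
```

```bash
python3 look.py; python3 - <<'E'
from h import *
rel([.538,-.2065,.2425],-99.36)
a=cv2.imread('scene_n.png')[140:360,40:380]; b=cv2.imread('side_n.png')[60:280,170:400]
cv2.imwrite('pics/f.png',np.hstack([cv2.resize(a,(600,388))[:,:420],cv2.resize(b,(380,363+25))]))
# plate/bowl checks
for n in('side','scene'):
    W=np.load(n+'_n.npy').reshape(-1,3); W=W[np.isfinite(W[:,0])]
    lip=W[(W[:,2]>.165)&(W[:,2]<.20)&(W[:,1]<-.285)&(W[:,1]>-.36)&(abs(W[:,0]-.52)<.06)]
    print(n,'lip',len(lip), lip.mean(0) if len(lip) else '', lip.min(0), lip.max(0))
    pl=W[(W[:,2]>.150)&(W[:,2]<.166)&(abs(W[:,0]-.538)<.09)&(abs(W[:,1]+.2065)<.09)]
    A=np.c_[pl[:,:2],np.ones(len(pl))]; print(' plate fit slope',np.linalg.lstsq(A,pl[:,2],rcond=None)[0],len(pl),pl.min(0),pl.max(0))
    r=W[(W[:,2]>.074)&(W[:,2]<.084)&(np.hypot(W[:,0]-.52,W[:,1]+.32)<.13)]; print(' rim',len(r),cv2.minEnclosingCircle((r[:,:2]*1000).astype(np.float32)))
E
```

```text
[ 0.48  0.37 -0.21  1.41  0.08  1.37 -1.46] [-0.2 -0.5 -4.4] [ 0.01 -0.03 -0.03]
side lime-tcp 156 [-0.00490807 -0.00111755 -0.06053506]
scene lime-tcp 229 [-0.00583517 -0.00085148 -0.05929549]
now 20.3 [ 0.5379 -0.2064  0.2423] tooly az -99.35 zaxis [-0.  0. -1.]
xyz [ 0.0001  0.0001 -0.0002] rot [0.   0.   0.01]
side lip 27 [ 0.51576179 -0.29198621  0.18181899] [ 0.49933978 -0.30180833  0.17809582] [ 0.54460104 -0.28559713  0.18806562]
 plate fit slope [ 0.00726191 -0.02494463  0.15117948] 1284 [ 0.44853066 -0.29539409  0.15132973] [ 0.62772717 -0.11676845  0.16599855]
 rim 131 ((498.68121337890625, -325.3870849609375), 91.71278381347656)
scene lip 408 [ 0.52148869 -0.30295733  0.18349836] [ 0.49577025 -0.32434142  0.17777196] [ 0.54813453 -0.2850443   0.19370659]
 plate fit slope [-0.00759262  0.00048135  0.16488013] 2257 [ 0.44836821 -0.29649361  0.15262196] [ 0.62784171 -0.11655608  0.16598758]
 rim 447 ((519.8741455078125, -322.8888244628906), 95.89896392822266)
```

View pics/f.png

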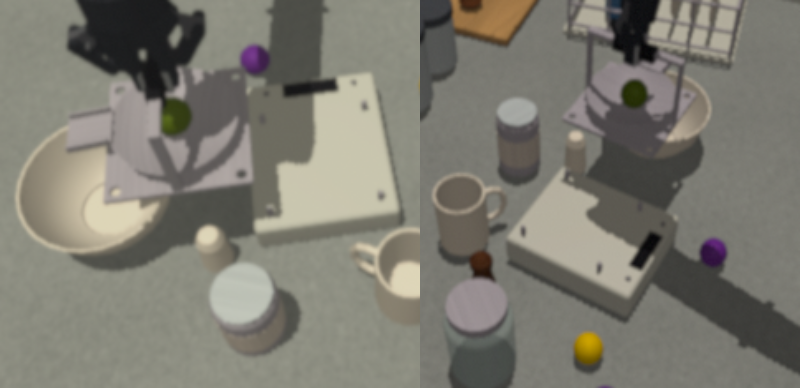

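The lip tip is over the bowl's middle within about 2 mm. The pan is level and the lime is centred. It sits a bit high at 75 mm over the rim, so I'll lower it 30 mm slowly and let it settle.

Emit:
send_rows(motion=[{"xyz": [0,0,0.0002],"delta_rot": [0,0,0]},{"xyz": [0,0,0.0008],"delta_rot": [0,0,0]},{"xyz": [0,0,0.0017],"delta_rot": [0,0,0]},{"xyz": [0,0,0.0031],"delta_rot": [0,0,0]},{"xyz": [0,0,0.0049],"delta_rot": [0,0,0]},{"xyz": [0,0,0.007],"delta_rot": [0,0,0]},{"xyz": [0,0,0.0095],"delta_rot": [0,0,0]},{"xyz": [0,0,0.0122],"delta_rot": [0,0,0]},{"xyz": [0,0,0.015],"delta_rot": [0,0,0]},{"xyz": [0,0,0.0178],"delta_rot": [0,0,0]},{"xyz": [0,0,0.0205],"delta_rot": [0,0,0]},{"xyz": [0,0,0.023],"delta_rot": [0,0,0]},{"xyz": [0,0,0.0251],"delta_rot": [0,0,0]},{"xyz": [0,0,0.0269],"delta_rot": [0,0,0]},{"xyz": [0,0,0.0283],"delta_rot": [0,0,0]},{"xyz": [0,0,0.0292],"delta_rot": [0,0,0]},{"xyz": [0,0,0.0298],"delta_rot": [0,0,0]},{"xyz": [0,0,0.03],"delta_rot": [0,0,0]},{"xyz": [0,0,0.03],"delta_rot": [0,0,0]},{"xyz": [0,0,0.03],"delta_rot": [0,0,0]}])

```text
clock: 22.3
tcp_pos: [0.538, -0.2064, 0.2124]
orientation: [3.131, -0.256, 0.0]
force: [0.7, 1.4, -4.3]
finger_gap: 0.0172
finger_force: 88.0
```

Emit:
send_rows(motion=[{"xyz": [0,0,0],"delta_rot": [0,0,0]},{"xyz": [0,0,0],"delta_rot": [0,0,0]},{"xyz": [0,0,0],"delta_rot": [0,0,0]},{"xyz": [0,0,0],"delta_rot": [0,0,0]},{"xyz": [0,0,0],"delta_rot": [0,0,0]},{"xyz": [0,0,0],"delta_rot": [0,0,0]},{"xyz": [0,0,0],"delta_rot": [0,0,0]},{"xyz": [0,0,0],"delta_rot": [0,0,0]},{"xyz": [0,0,0],"delta_rot": [0,0,0]},{"xyz": [0,0,0],"delta_rot": [0,0,0]}])

```text
clock: 23.3
tcp_pos: [0.5379, -0.2065, 0.2123]
orientation: [3.131, -0.256, 0.0]
force: [-0.5, -0.5, -5.3]
finger_gap: 0.0171
finger_force: 88.0
```

```bash
python3 look.py; python3 -c "
from h import *
rel([.538,-.2065,.2125],-99.36); print(bot.get_state()['joint_vel'].round(3)); print(bot.finish_job())"
```

```text
[ 0.48  0.39 -0.21  1.46  0.08  1.3  -1.46] [-0.5 -0.5 -5.3] [ 0.03 -0.04  0.03]
side lime-tcp 145 [-0.00501745 -0.00082635 -0.06102952]
scene lime-tcp 199 [-0.00592747 -0.00123146 -0.05884391]
now 23.4 [ 0.5379 -0.2064  0.2123] tooly az -99.36 zaxis [ 0. -0. -1.]
xyz [ 0.0001  0.     -0.0002] rot [ 0. -0.  0.]
[ 0.    -0.002 -0.001  0.002 -0.001 -0.     0.001]
the job is handed in; nothing more can be done
None
```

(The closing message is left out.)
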